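Assemble a model railway bridge from pier and spans

TASK

Put the model railway bridge together on its wooden module: stand the pier base midway between the two abutments, its longer side across the bridge line, and stack the pier column squarely and centrally on it, cap up and lying crosswise like the base. Then lay the lattice truss span over the lower track and the solid-sided plate girder span over the road, each centred above what it crosses, in line with the bridge and lying level with one end on an abutment seat and the other on the pier. Do not disturb the little green shunting engine parked between the parts.

Things in the scene. Friction and masses are not known exactly. Their poses are not given: they have to be found in the camera images.
- module: Fixed bare brown wooden board 130 mm (its x) by 420 mm (its y) by 9 mm, lying on the table; the bridge runs along its y. Origin: centre of its underside; its top is 9 mm above that. Everything of the bridge stands on it.
- abutment_a: Fixed grey concrete abutment at the module's +y end, 80 mm wide (x), 91 long (y). Origin: centre of its underside, on the module's top, 159.5 mm from the module's centre. Its own -y faces the other abutment: there a flat seat 28 mm deep, 60 mm above the origin, then a step up to the approach (70 mm high, a bit of track on it, side walls 84). Faces of the two abutments 228 mm apart, steps 284.
- abutment_b: The same abutment at the -y end of the module, turned by half a turn so that its own -y again faces the other abutment.
- road: Fixed dark grey strip with a dashed white line, 130 x 56 x 2 mm, crossing the module under one half of the bridge (which half changes), midway across the module, 69 mm from its centre. Origin: centre of its underside, on the module's top; its axes are those of the module. The span's centre belongs right above it.
- lower_track: Fixed short piece of model track (two rails on black sleepers on a grey bed 130 x 44 mm, 7 mm high in all) crossing the module under the other half of the bridge, 69 mm from the centre. Origin: centre of its underside, on the module's top; its axes are those of the module. The span's centre belongs right above it.
- pier_base: Loose off-white masonry block, 84 mm (x, across the bridge) by 62 mm (y, along the bridge) by 25 mm high, 0.2 kg. Origin: centre of its underside. Lies upright on the table at the start; half a turn makes no difference.
- pier_column: Loose off-white pier, T-shaped outline, 35 mm high, 0.13 kg: shaft 44 mm (x) by 54 (y, along the bridge) by 25 high, on it a cap 76 (x, across the bridge) by 54 (y) by 10. Its two y faces are flush, 54 mm apart. Origin: centre of its underside. Stands upright, cap up, at the start; half a turn makes no difference. On the base its top is level with the abutment seats.
- truss: Loose dark steel lattice (truss) bridge span, 130 mm long (y), 60 mm wide (x) over its two open lattice sides, 42 mm high, floor with a row of brown timbers across it 10 mm above its underside; 0.09 kg. The top chord runs over the middle 70 mm, with an upright in the middle of each side. Origin: centre of its underside. Stands upright at the start; half a turn makes no difference.
- girder: Loose dark steel plate girder bridge span with solid ribbed sides, 130 mm long (y), 48 mm wide (x), 22 mm high, plain dark floor 10 mm above its underside; 0.10 kg. Origin: centre of its underside. Stands upright at the start; half a turn makes no difference.
- shunter: Loose green model diesel shunting engine, 104 mm long (x) by 34 (y) by 50 high, 0.15 kg, parked on the table between the bridge parts; to be left alone. Origin: centre of its underside. Other bystanders stand clear of the bridge parts and the module; none ahead of the robot within 0.75 m is taller than 135 mm.
Mind the look-alikes: they are no part of the job. What is shaped like the girder but orange is not meant.

How it is judged (in metres and radians):
On the way, in this order (a step that is already met when the one before it is completed fails the run):
1. the pier base stands midway between the abutments, square to the bridge and let go (y of pier_base in the frame of module between -0.01 and 0.01 m and x of pier_base in the frame of module between -0.012 and 0.012 m and z of pier_base in the frame of module between 0.005 and 0.013 m and angle between pier_base's own z axis and vertical below 0.06 rad and angle between the y axis of pier_base and the y axis of module, either way round below 0.15 rad and linear speed of pier_base below 0.02 m/s and angular speed of pier_base below 0.15 rad/s and contact force between the fingers and pier_base below 0.05 N), for 0.2 s.
2. the pier column stands centrally and squarely on the base, let go (y of pier_base in the frame of module between -0.01 and 0.01 m and x of pier_base in the frame of module between -0.012 and 0.012 m and z of pier_base in the frame of module between 0.005 and 0.013 m and angle between each of pier_base, pier_column's own z axis and vertical below 0.06 rad and angle between the y axis of pier_base and the y axis of module, either way round below 0.15 rad and horizontal distance between pier_column and pier_base below 0.01 m and z of pier_column in the frame of pier_base between 0.021 and 0.029 m and angle between the y axis of pier_column and the y axis of pier_base, either way round below 0.15 rad and linear speed of pier_column below 0.02 m/s and angular speed of pier_column below 0.15 rad/s and contact force between the fingers and pier_column below 0.05 N), for 0.2 s.
At the end, for the whole second after the job is handed in: Base midway between abutments (10 mm; 12 across), square 0.15 rad; column upright on it, centred 10 mm, square 0.15; truss centred over lower track, girder over road, 12 mm, in line 0.10 rad, level 0.05, at seat height 4 mm; all at rest (y of pier_base in the frame of module between -0.01 and 0.01 m and x of pier_base in the frame of module between -0.012 and 0.012 m and z of pier_base in the frame of module between 0.005 and 0.013 m and angle between each of pier_base, pier_column's own z axis and vertical below 0.06 rad and angle between the y axis of pier_base and the y axis of module, either way round below 0.15 rad and horizontal distance between pier_column and pier_base below 0.01 m and z of pier_column in the frame of pier_base between 0.021 and 0.029 m and angle between the y axis of pier_column and the y axis of pier_base, either way round below 0.15 rad and x of truss in the frame of lower_track between -0.012 and 0.012 m and y of truss in the frame of lower_track between -0.012 and 0.012 m and z of truss in the frame of module between 0.065 and 0.073 m and angle between each of truss, girder's own z axis and vertical below 0.05 rad and angle between the y axis of each of truss, girder and the y axis of module, either way round below 0.1 rad and x of girder in the frame of road between -0.012 and 0.012 m and y of girder in the frame of road between -0.012 and 0.012 m and z of girder in the frame of module between 0.065 and 0.073 m and linear speed of each of pier_base, pier_column, truss, girder below 0.02 m/s and angular speed of each of pier_base, pier_column, truss, girder below 0.15 rad/s); the robot touches nothing.
It fails at once if the shunting engine was disturbed (moved more than 15 mm) (distance of shunter from where it was at the start of the episode above 0.015 m).
It also fails if it takes over 115 s, if anything falls off the work surface, if the arm or the gripper's body presses on something with over 40 N, if the wrist force passes 120 N, or if a joint passes its speed limit or range.

ROBOT

A 6-joint arm with a two-finger parallel gripper is mounted at the origin on the work surface. World frame = base frame: x ahead of the robot, y to its left, z up, the work surface at z = 0. Lengths are in mm, angles in rad, forces in N, time in s.
With the tool pointing down it reaches from about 300 to 850 mm from the base axis. Payload 4.2 kg.
Tool frame: the origin (TCP) lies where the fingers leave the gripper's body, on its centre line; the fingertips stand 78 mm ahead of it and the grasp point (between the pads) lies 60 mm ahead of it; z points along the fingers, y is the line along which they close (so a half turn about z gives the same grasp; the last joint's range is limited). The gripper opens to 91 mm and grips with 3 to 60 N. Pads are 32 mm wide; open, the fingers measure 118 mm over their backs; the gripper's body (76 mm by 178 mm) begins 60 mm behind the grasp point.
Start: joints at [1.121, 0.32, 1.565, -0, 1.257, -0.02], TCP at [239.597, 522.712, 292.276] pointing down, gripper open.
Joint ranges: [-3.11, 3.11], [-0.84, 2.01], [0.21, 2.61], [-1.34, 4.49], [0.05, 2.63], [-2.56, 2.56]. Speed limits (rad/s): [2.57, 2.57, 3.14, 3.14, 3.14, 3.14].

INTERFACE

Orientations are given as a unit quaternion [x, y, z, w].
In Python, from bench import telemetry, imaging, bot gives the robot as it stands.
- The arm moves only by the shell command python3 -m creep 'ROWS' [OPENING] [FORCE]. ROWS is a JSON object of lists of equal length, an entry for each row: "delta_pos": the shift along the world's x, y, z in units of 40 mm (1.0 is 40 mm), a list of three; "spin": the turn about the world's z in degrees. A call has 1 to 12 rows; each row shifts and turns the commanded pose from where the row before left it; what a row does not reach is not made up. A row lasts 1/8 s, in which the tool goes at most 62.5 mm and 10.7 degrees, less where a joint would pass 70% of its speed; a pose out of reach is approached as far as the arm can. A call is refused whole if a number of a shift passes 1 or a number of a turn 10.7, either way. A call with a gripper value outside its range is refused whole. OPENING is the closure, from 0 (fully open) to 1 (shut), set as the call begins (- or left out, the last holds). The fingers move at their own pace and stop on an object; FORCE is the grip in N (left out, the last holds). Time passes only in rows, so rows that do not move let the fingers close. It gives the time, the measured TCP pose, the force, the opening and the grip force at its end, in the units of the state.
- telemetry.get_obs(): the state, without advancing time (a new reading comes with each control period).
- imaging.capture(name): name is "scene" or "top" or "wrist"; returns the picture (480x640x3 uint8, red, green, blue); there is no depth.
- imaging.camera_model(name): a dict with "fx", "fy", "cx", "cy" (pixels), "dist_coeffs" ([k1, k2, p1, p2, k3] as OpenCV has them; the pictures are not rectified), "R" (3x3) and "t" (3): a world point X has camera coordinates R X + t. Camera axes: x right, y down, z forward; pixel columns grow to the right and rows downward; lengths in mm; the calibration is good to about 2 mm. A picture is of the moment at which its call begins: read the wrist's pose just before it. camera_model takes no time and is no camera call; for the wrist camera it gives the pose at the moment of the call.
- bot.finish_job(): hands the job in; it is judged then, once.
The state is a dict: "t": time; "joints": joint angles; "joint_vel": joint speeds; "joint_torque": joint torques, N m; "tcp_pos": TCP position; "tool_rot": TCP orientation; "ft_force": force on the tool from outside, world axes, zero at the start; "wrist_torque": the same for the moment, N m; "opening": finger opening in mm; "finger_force": force on a finger pad.
Only numpy, scipy, OpenCV 4.12 (cv2) and the standard library are available. Lean on these libraries where they do the work, as an engineer would, in place of code of your own. Each camera call takes 0.05 s, during which the arm holds its last target. There are 200 camera calls.

## Working session

There is one attempt and no reset: what is moved stays moved. The work goes in short steps, Python scripts to look and compute and a shell command to move; the robot and the scene stay as the last step left them, time stands still between calls to the robot, and variables do not carry over. Pictures are saved under pics/ and viewed, at most 14 in all, crops included, and the job is handed in when it is done.

```bash
ls; mkdir -p pics
python3 - <<'E'
from bench import telemetry, imaging, bot
import cv2
o=telemetry.get_obs();print(o['t'],o['tcp_pos'],o['tool_rot'],o['opening'])
for n in ["scene","top","wrist"]:
    im=imaging.capture(n);cv2.imwrite(f"pics/{n}0.png",im[:,:,::-1])
    m=imaging.camera_model(n);print(n,m)
E
```

```text
pics
0.0 [239.46549108 522.36351008 291.41756809] [ 2.13265723e-01  9.76993820e-01 -8.75042667e-04 -2.02889556e-04] 91.40456064503388
scene {'fx': 476.12682858762787, 'fy': 476.12682858762787, 'cx': 321.35093440753013, 'cy': 242.81590637711804, 'dist_coeffs': array([-0.10672156,  0.        ,  0.        ,  0.        ,  0.        ]), 'R': array([[ 0.12682062,  0.99182216, -0.01432933],
       [ 0.84723569, -0.11582299, -0.5184368 ],
       [-0.51585677,  0.05360815, -0.85499588]]), 't': array([ -71.48041908, -338.76402614, 1459.7516587 ])}
top {'fx': 484.1869347381403, 'fy': 484.1869347381403, 'cx': 315.9048812422632, 'cy': 235.9356947893564, 'dist_coeffs': array([-0.0659059,  0.       ,  0.       ,  0.       ,  0.       ]), 'R': array([[-0.02578713, -0.99966037,  0.00376352],
       [-0.97999678,  0.02453636, -0.19749502],
       [ 0.1973356 , -0.00878106, -0.98029667]]), 't': array([ 24.36432884, 433.6442674 , 894.7005149 ])}
wrist {'fx': 382.0474177667068, 'fy': 382.0474177667068, 'cx': 316.77872140620065, 'cy': 241.75118880723954, 'dist_coeffs': array([-0.04826954,  0.        ,  0.        ,  0.        ,  0.        ]), 'R': array([[ 0.41696129,  0.90892278, -0.00163027],
       [ 0.87846545, -0.40252749,  0.25742975],
       [ 0.23332754, -0.10877038, -0.96629564]]), 't': array([-575.6410063 ,  -29.27867882,  390.37671622])}
```

View pics/scene0.png

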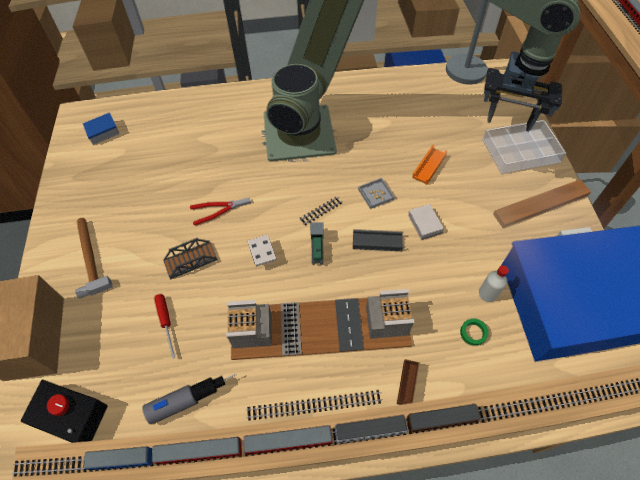

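View pics/top0.png

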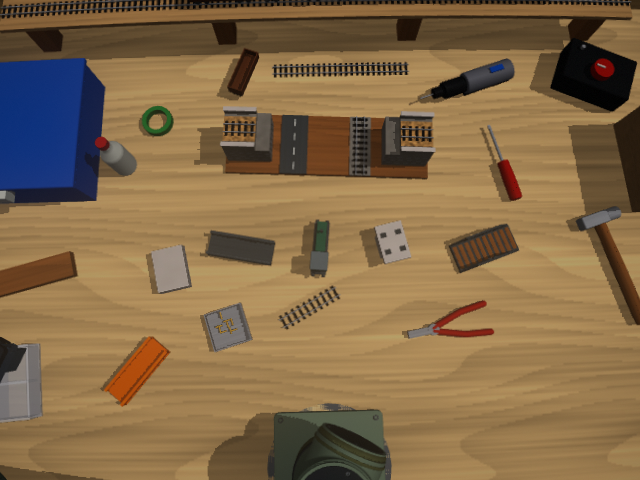

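```bash
cat > h.py <<'E'
import numpy as np, cv2
from scipy.spatial.transform import Rotation as Rr
from bench import telemetry, imaging
def grab(n,save=None):
    m=imaging.camera_model(n); im=imaging.capture(n)[:,:,::-1].copy()
    if save: cv2.imwrite('pics/'+save,im)
    return im,m
def rays(m,px):
    K=np.array([[m['fx'],0,m['cx']],[0,m['fy'],m['cy']],[0,0,1.]])
    n=cv2.undistortPoints(np.float64(px).reshape(-1,1,2),K,m['dist_coeffs']).reshape(-1,2)
    d=np.c_[n,np.ones(len(n))]@m['R']; return -m['R'].T@m['t'],d/np.linalg.norm(d,axis=1)[:,None]
def plane(m,px,z):
    c,d=rays(m,px); return c+d*((z-c[2])/d[:,2])[:,None]
def tri(m1,p1,m2,p2):
    c1,d1=rays(m1,p1);c2,d2=rays(m2,p2);o=[]
    for a,b in zip(d1,d2):
        s=np.linalg.lstsq(np.c_[a,-b],c2-c1,rcond=None)[0]
        x,y=c1+s[0]*a,c2+s[1]*b; o.append(np.r_[(x+y)/2,np.linalg.norm(x-y)])
    return np.array(o)
def proj(m,X):
    K=np.array([[m['fx'],0,m['cx']],[0,m['fy'],m['cy']],[0,0,1.]])
    return cv2.projectPoints(np.float64(X).reshape(-1,1,3),cv2.Rodrigues(m['R'])[0],m['t'],K,m['dist_coeffs'])[0].reshape(-1,2)
def blobs(im,lo,hi,amin,amax):
    k=cv2.inRange(cv2.cvtColor(im,cv2.COLOR_BGR2HSV),np.array(lo),np.array(hi))
    k=cv2.morphologyEx(k,cv2.MORPH_CLOSE,np.ones((5,5)));k=cv2.morphologyEx(k,cv2.MORPH_OPEN,np.ones((3,3)))
    return [c for c in cv2.findContours(k,cv2.RETR_EXTERNAL,cv2.CHAIN_APPROX_NONE)[0] if amin<cv2.contourArea(c)<amax]
def rect(pts): # world xy contour -> centre, long, short, angle of long side deg from +x
    (c,(w,h),a)=cv2.minAreaRect(np.float32(pts[:,:2]))
    if w<h: w,h,a=h,w,a+90
    return np.round([*c,w,h,(a+90)%180-90],1)
E
python3 - <<'E'
from h import *
for n in ['top','scene']:
    im=cv2.imread(f'pics/{n}0.png'); m=imaging.camera_model(n)
    for nm,lo,hi,z in [('white',(0,0,110),(180,60,255),25),('dark',(0,0,0),(180,110,75),10),('green',(45,60,20),(90,255,255),40),('orange',(3,190,120),(14,255,255),10)]:
        for c in blobs(im,lo,hi,250,3500):
            p=c.reshape(-1,2); (u,v),_,_=cv2.minAreaRect(c)
            P=plane(m,p,z)
            if abs(P[:,1].mean())<420 and 200<P[:,0].mean()<720: print(n,nm,round(u),round(v),cv2.contourArea(c),rect(P))
t=cv2.imread('pics/top0.png')[95:300,100:540]; s=cv2.imread('pics/scene0.png')[170:365,140:460]
t=cv2.resize(t,(660,308),interpolation=cv2.INTER_CUBIC);s=cv2.resize(s,(480,292),interpolation=cv2.INTER_CUBIC)
o=np.zeros((600,660,3),np.uint8);o[:308]=t;o[308:,:480]=s;cv2.imwrite('pics/crop1.png',o)
E
```

```text
top white 227 327 1264.0 [264.9 187.5  73.8  73.5 -72.8]
top white 170 268 1224.0 [380.8 301.6  83.1  61.   11.9]
top white 392 241 963.5 [ 423.  -137.6   76.    53.9   12.6]
top dark 240 248 1482.0 [420.6 164.8 130.2  49.6  79.1]
top dark 483 247 1701.0 [ 409.9 -323.4  131.2   61.3  -71.4]
top dark 321 236 381.5 [439.9   3.7  62.   28.8  -5.7]
top dark 247 153 527.5 [620.2 152.6 102.4  29.7  85.2]
top dark 360 146 943.5 [630.2 -83.2 127.9  43.7  -2.9]
top dark 406 140 1032.0 [ 642.2 -182.5  110.8  103.    -3.2]
top dark 293 144 1475.5 [638.9  54.8 130.5  55.6  -3.1]
top green 157 120 640.5 [688.3 334.8  63.4  60.2  88. ]
top orange 461 324 316.0 [ 260.8 -266.5  112.8   61.2  -80.5]
scene white 291 328 548.0 [637.5 -81.7 127.7  42.   -3.7]
scene white 390 308 643.0 [620.2 157.9 100.7  95.8  86.9]
scene white 492 287 515.0 [599.2 419.2  89.6  48.9 -43.9]
scene white 261 250 535.5 [ 417.9 -135.9   81.2   54.8   12.5]
scene white 425 220 649.0 [383.3 299.5  85.5  70.3  11.9]
scene white 375 192 566.5 [274.3 186.9  79.3  73.4 -73. ]
scene dark 391 330 336.5 [669.3 152.2  98.7  27.   87.1]
scene dark 256 337 413.0 [ 624.9 -177.4  100.1   80.2   86.7]
scene dark 290 328 575.5 [630.8 -82.1 121.9  30.6  -5.1]
scene dark 349 325 1079.5 [641.1  55.9 128.1  54.5  -3.1]
scene dark 188 256 1090.5 [ 401.6 -327.4  123.8   85.5  -71.3]
scene dark 378 240 838.5 [420.9 166.1 128.1  57.   78.9]
scene green 474 332 540.0 [710.3 336.1  64.3  60.9  81.5]
```

View pics/crop1.png

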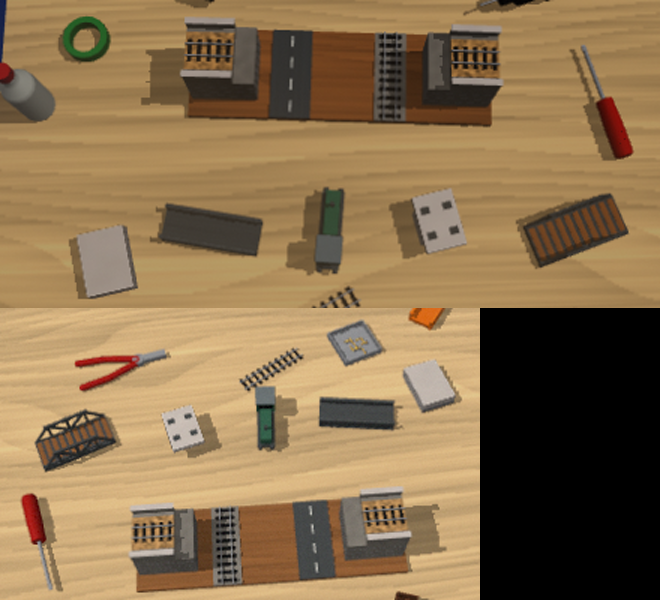

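Candidates in the top view:

- **Base:** plain off-white block at (170,268), 83x61 mm, is chosen. The padded block at (392,241), 76x54 mm, is the column, and the grey tray at (227,327) is a look-alike.
- **Girder:** the dark one at (240,248) is chosen. The orange one at (137,370) and the brown block at (242,72) are look-alikes.
- **Truss:** (483,247), the only one.
- **Module:** road at (293,144) and track at (360,146). These come out 138 mm apart, as they should.

The crop confirms these choices. Next I go over the base for wrist views.

```bash
python3 -m creep '{"delta_pos":[[0.4,-0.8,0],[0.4,-0.8,0],[0.4,-0.8,0],[0.4,-0.8,0],[0.4,-0.8,0],[0.4,-0.8,0],[0,0,0]],"spin":[6,6,6,6,6,6,0]}' 0.15
python3 - <<'E'
from h import *
im,m=grab('wrist','w1.png')
np.savez('w1.npz',im=im,R=m['R'],t=m['t'])
E
python3 -m creep '{"delta_pos":[[0.2,-0.9,0],[0.2,-0.9,0],[0.2,-0.9,0],[0,0,0]],"spin":[0,0,0,0]}'
cat > wm.py <<'E'
from h import *
import sys
def corners(im,m,lo,hi,guess,z,amin=800):
    g=proj(m,[[*guess,z]])[0]; best=None
    for c in blobs(im,lo,hi,amin,60000):
        (u,v),_,_=cv2.minAreaRect(c); d=np.hypot(u-g[0],v-g[1])
        if best is None or d<best[0]: best=(d,c)
    b=cv2.boxPoints(cv2.minAreaRect(best[1])); return best[1].reshape(-1,2),b,best[0]
E
python3 - <<'E'
from wm import *
im2,m2=grab('wrist','w2.png'); d=np.load('w1.npz'); m1=dict(m2,R=d['R'],t=d['t']); im1=d['im']
for nm,lo,hi,g,z in [('base',(0,0,120),(180,55,255),(381,301),25),('girder',(0,0,0),(180,120,75),(420,165),22),('col',(0,0,120),(180,55,255),(423,-137),35)]:
    for k,(im,m) in enumerate([(im1,m1),(im2,m2)]):
        c,b,dd=corners(im,m,lo,hi,g,z); print(nm,k,round(dd),rect(plane(m,c,z)),b.round().tolist())
o=np.hstack([cv2.resize(im1,(400,300)),cv2.resize(im2,(400,300))]);cv2.imwrite('pics/w12.png',o)
E
```

```text
t: 1.02
tcp_pos: [336.1, 329.0, 292.2]
tool_rot: [-0.097, 0.995, -0.0, -0.0]
ft_force: [-0.1, 0.8, -0.0]
opening: 77.6
finger_force: 0.0
t: 1.58
tcp_pos: [359.5, 222.0, 292.2]
tool_rot: [-0.098, 0.995, 0.0, -0.0]
ft_force: [-0.3, 0.3, 0.3]
opening: 77.7
finger_force: 0.0
base 0 2 [381.4 303.3  83.4  62.1  11.3] [[249.0, 215.0], [313.0, 215.0], [313.0, 296.0], [249.0, 296.0]]
base 1 2 [381.7 302.1  83.5  64.2  11.9] [[359.0, 213.0], [426.0, 213.0], [426.0, 294.0], [359.0, 294.0]]Traceback (most recent call last):
  File "<stdin>", line 5, in <module>
  File "wm.py", line 8, in corners
    b=cv2.boxPoints(cv2.minAreaRect(best[1])); return best[1].reshape(-1,2),b,best[0]
                                    ~~~~^^^
TypeError: 'NoneType' object is not subscriptable
```

Run:
```python
from wm import *
m2=imaging.camera_model('wrist'); im2=cv2.imread('pics/w2.png'); d=np.load('w1.npz'); m1=dict(m2,R=d['R'],t=d['t']); im1=d['im']
p1=[[249,215],[313,215],[313,296],[249,296]];p2=[[359,213],[426,213],[426,294],[359,294]]
print(tri(m1,p1,m2,p2).round(1))
print(tri(imaging.camera_model('top'),[[392,241]],imaging.camera_model('scene'),[[261,250]]).round(1), tri(imaging.camera_model('top'),[[170,268]],imaging.camera_model('scene'),[[425,220]]).round(1))
for k,(im,m) in enumerate([(im1,m1),(im2,m2)]):
    print(k,proj(m,[[420,165,22]]),im[tuple(proj(m,[[420,165,10]])[0].astype(int)[::-1])])
cv2.imwrite('pics/w12.png',np.hstack([cv2.resize(im1,(400,300)),cv2.resize(im2,(400,300))]))
```

```text
[[349.  264.2  14.9   0.7]
 [334.7 325.8  25.4   0.5]
 [408.  340.3  45.7   0.7]
 [424.3 279.2  35.9   0.5]]
[[ 4.225e+02 -1.358e+02  3.210e+01  4.000e-01]] [[3.816e+02 3.021e+02 2.000e+01 1.000e-01]]
0 [[140.66369178 266.06662169]] [69 65 63]
1 [[246.97956051 263.63855975]] [75 72 73]
```

View pics/w12.png

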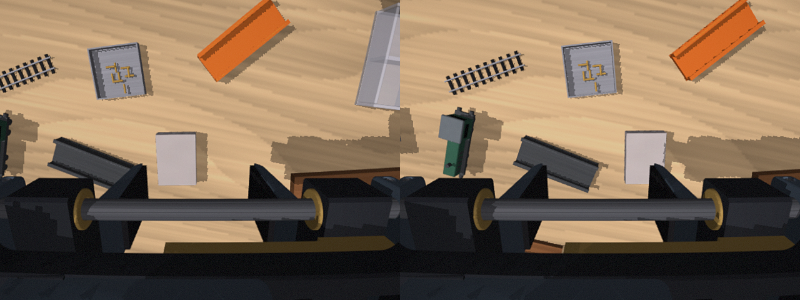

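The wrist views show the plain base block at roughly (176,158) and (645,157) in the half-size pair, clear of the girder and the tray. Its top triangulates to about 20–30 mm, and its size is 83x62 mm as expected. I'll grasp it.

```bash
python3 -m creep '{"delta_pos":[[0.18,0.67,0],[0.18,0.67,0],[0.18,0.67,0],[0,0,0],[0,0,-1],[0,0,-1],[0,0,-1],[0,0,-1],[0,0,-0.8],[0,0,-0.42],[0,0,0]],"spin":[0,0,0,0,0,0,0,0,0,0,0]}' 0.15
python3 -m creep '{"delta_pos":[[0,0,0],[0,0,0],[0,0,0],[0,0,0],[0,0,0],[0,0,0]],"spin":[0,0,0,0,0,0]}' 1 25
```

```text
t: 3.0
tcp_pos: [380.1, 302.7, 82.5]
tool_rot: [-0.099, 0.995, -0.001, -0.002]
ft_force: [0.6, 0.2, 0.7]
opening: 77.7
finger_force: 0.0
t: 3.75
tcp_pos: [381.6, 303.4, 84.4]
tool_rot: [-0.099, 0.995, 0.001, 0.001]
ft_force: [-1.0, -0.4, 5.9]
opening: 61.7
finger_force: 25.0
```

```bash
python3 -m creep '{"delta_pos":[[0,0,0.5],[0,0,1],[0,0,1],[0,0,0.9],[0.79,-0.99,0],[0.79,-0.99,0],[0.79,-0.99,0],[0.79,-0.99,0],[0.79,-0.99,0],[0.79,-0.99,0],[0.79,-0.99,0],[0.79,-0.99,0]],"spin":[0,0,0,0,-2,-2,-2,-2,-2,-2,-2,0]}'
python3 - <<'E'
from h import *
from scipy.spatial import ConvexHull
for n in ['top','scene']:
    im=cv2.imread(f'pics/{n}0.png'); m=imaging.camera_model(n)
    for nm,c0,z,rng in [('road',(639,55,11),11,((0,0,0),(180,110,78))),('track',(630,-83,12),12,((0,0,0),(180,45,150)))]:
        k=cv2.inRange(cv2.cvtColor(im,cv2.COLOR_BGR2HSV),*map(np.array,rng))
        # limit to neighbourhood of the strip: +-75 x +-36 mm
        yy,xx=np.mgrid[0:480,0:640]; P=plane(m,np.c_[xx.ravel(),yy.ravel()],z)
        ok=(abs(P[:,0]-c0[0])<80)&(abs(P[:,1]-c0[1])<36); k=k*ok.reshape(480,640).astype(np.uint8)
        k=cv2.morphologyEx(k,cv2.MORPH_CLOSE,np.ones((7,7)));k=cv2.morphologyEx(k,cv2.MORPH_OPEN,np.ones((3,3)))
        c=max(cv2.findContours(k,0,cv2.CHAIN_APPROX_NONE)[0],key=cv2.contourArea)
        print(n,nm,rect(plane(m,c.reshape(-1,2),z)))
    c=[c for c in blobs(im,(3,110,50),(14,255,150),400,20000)]
    for q in c:
        P=plane(m,q.reshape(-1,2),9)
        if abs(P[:,0].mean()-630)<60 and abs(P[:,1].mean())<120: print(n,'wood',cv2.contourArea(q),rect(P))
E
```

```text
t: 5.25
tcp_pos: [634.5, -15.1, 218.9]
tool_rot: [0.023, 1.0, 0.0, -0.001]
ft_force: [0.9, 0.7, -2.9]
opening: 62.3
finger_force: 25.0
top road [638.5  54.8 130.3  55.6  -3.1]
top track [631.6 -84.3 127.2  38.2  -2.4]
top wood 2399.5 [634.1 -17.2 131.4  88.6  -3.1]
top wood 977.0 [642.4 138.8 130.6 112.4  -2.8]
scene road [641.2  55.8 128.6  54.4  -3.1]
scene track [632.7 -82.4 129.4  42.5  -3.4]
scene wood 1836.5 [636.9 -16.4 130.4  87.8  -3.2]
scene wood 734.5 [647.  140.  128.5 114.1  -3.8]
```

```bash
python3 -m creep '{"delta_pos":[[0.03,0.03,-0.8],[0,0,-0.8],[0,0,-0.7],[0,0,-0.4],[0,0,-0.25],[0,0,-0.1],[0,0,-0.06],[0,0,0],[0,0,0]],"spin":[-0.5,0,0,0,0,0,0,0,0]}'
python3 -m creep '{"delta_pos":[[0,0,0],[0,0,0],[0,0,0],[0,0,0],[0,0,0.5],[0,0,1],[0,0,1],[0,0,0.5],[0,0,0]],"spin":[0,0,0,0,0,0,0,0,0]}' 0.15
```

```text
t: 6.38
tcp_pos: [635.5, -12.5, 95.7]
tool_rot: [0.027, 1.0, 0.0, 0.001]
ft_force: [0.1, 0.7, -2.5]
opening: 61.7
finger_force: 25.0
t: 7.5
tcp_pos: [636.0, -12.5, 216.9]
tool_rot: [0.027, 1.0, 0.0, 0.002]
ft_force: [-0.1, 0.0, -0.8]
opening: 77.6
finger_force: 0.0
```

```bash
python3 -m creep '{"delta_pos":[[-0.78,-0.52,0.3],[-0.78,-0.52,0.3],[-0.78,-0.52,0.3],[-0.78,-0.52,0.3],[-0.78,-0.52,0.3],[-0.78,-0.52,0.3],[0,0,0],[0,0,0]],"spin":[2.7,2.7,2.7,2.7,2.7,2.7,0,0]}'
python3 - <<'E'
from wm import *
for n in ['top','scene','wrist']:
    im,m=grab(n,n+'_b.png')
    for c in blobs(im,(0,0,110),(180,60,255),250,30000):
        P=plane(m,c.reshape(-1,2),34)
        if np.hypot(*(P[:,:2].mean(0)-[635,-14]))<50: print(n,'base',rect(P),c.reshape(-1,2).mean(0))
        P=plane(m,c.reshape(-1,2),35)
        if np.hypot(*(P[:,:2].mean(0)-[422,-136]))<50: print(n,'col',rect(P),c.reshape(-1,2).mean(0))
E
```

```text
t: 8.5
tcp_pos: [448.1, -137.1, 286.1]
tool_rot: [-0.114, 0.994, 0.0, -0.0]
ft_force: [-0.6, -0.0, -0.2]
opening: 77.8
finger_force: 0.0
top base [633.6 -11.7  82.9  59.8  -1.4] [325.67938931 141.08396947]
scene base [636.5 -11.4  86.7  61.6  -3.1] [320.36206897 322.79310345]
scene col [ 423.4 -134.9   80.5   54.1   11.7] [261.34831461 250.13483146]
wrist base [597.7 -19.2  58.2  25.3  86.6] [389.25757576 381.41666667]
wrist col [ 421.9 -134.9   75.8   54.1   13.1] [324.2633452  191.92882562]
```

View pics/scene_b.png

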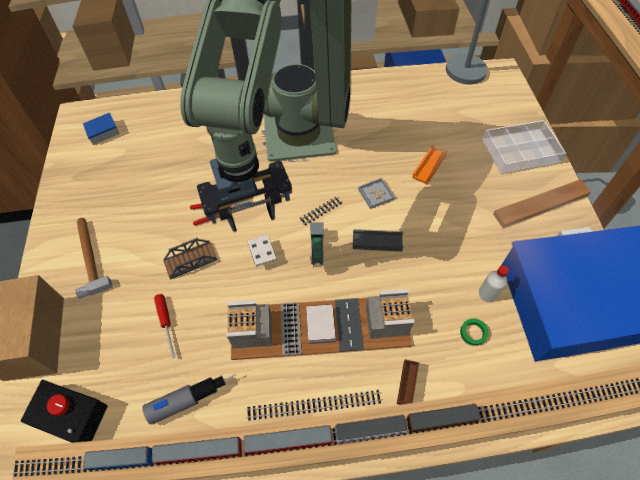

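The pier base stands between track and road at scene pixel (320,323), about (635,-12), so step 1 looks good. The column is at pixel (261,250), and the wrist view puts it at (421.9,-134.9), 76x54 mm. I'll grasp the column.

```bash
python3 -m creep '{"delta_pos":[[-0.65,0.05,0],[0,0,0],[0,0,-1],[0,0,-1],[0,0,-1],[0,0,-1],[0,0,-0.7],[0,0,-0.4],[0,0,0],[0,0,0]],"spin":[0,0,0,0,0,0,0,0,0,0]}' 0.15
python3 -m creep '{"delta_pos":[[0,0,0],[0,0,0],[0,0,0],[0,0,0],[0,0,0],[0,0,0]],"spin":[0,0,0,0,0,0]}' 1 25
```

```text
t: 9.9
tcp_pos: [423.0, -135.4, 83.4]
tool_rot: [-0.114, 0.993, -0.0, 0.001]
ft_force: [1.0, -0.5, -0.1]
opening: 77.2
finger_force: 0.0
t: 10.65
tcp_pos: [422.2, -135.4, 83.5]
tool_rot: [-0.114, 0.993, -0.0, 0.0]
ft_force: [-0.6, 0.5, 5.9]
opening: 53.9
finger_force: 25.0
```

```bash
python3 -m creep '{"delta_pos":[[0,0,0.5],[0,0,1],[0,0,1],[0,0,1],[0.89,0.51,0],[0.89,0.51,0],[0.89,0.51,0],[0.89,0.51,0],[0.89,0.51,0],[0.89,0.51,0],[0,0,0],[0,0,0]],"spin":[0,0,0,0,-2.7,-2.7,-2.7,-2.7,-2.7,-2.7,0,0]}'
python3 -c "
from bench import telemetry as t
print(t.get_obs()['tcp_pos'])"
```

```text
t: 12.15
tcp_pos: [634.7, -13.1, 222.1]
tool_rot: [0.027, 1.0, -0.0, -0.001]
ft_force: [-0.5, -0.2, -1.5]
opening: 54.1
finger_force: 25.0
[634.68736493 -13.06679144 222.08428599]
```

```bash
python3 -m creep '{"delta_pos":[[0,0.02,-0.9],[0,0,-0.8],[0,0,-0.5],[0,0,-0.25],[0,0,-0.1],[0,0,0],[0,0,0]],"spin":[0,0,0,0,0,0,0]}'
python3 -m creep '{"delta_pos":[[0,0,-0.02],[0,0,0],[0,0,0]],"spin":[0,0,0]}'
```

```text
t: 13.02
tcp_pos: [636.0, -12.2, 122.0]
tool_rot: [0.027, 1.0, 0.0, 0.001]
ft_force: [0.9, -0.3, -1.3]
opening: 54.1
finger_force: 25.0
t: 13.4
tcp_pos: [635.6, -12.1, 120.4]
tool_rot: [0.027, 1.0, 0.0, 0.0]
ft_force: [0.1, 0.2, -1.8]
opening: 53.6
finger_force: 25.0
```

```bash
python3 -m creep '{"delta_pos":[[0,0,-0.05],[0,0,0],[0,0,0]],"spin":[0,0,0]}'
python3 -m creep '{"delta_pos":[[0,0,0],[0,0,0],[0,0,0],[0,0,0],[0,0,0.5],[0,0,1],[0,0,1],[0,0,0.5],[0,0,0]],"spin":[0,0,0,0,0,0,0,0,0]}' 0.1
python3 -m creep '{"delta_pos":[[-0.5,-0.9,0.2],[-0.5,-0.9,0.2],[-0.5,-0.9,0.2],[-0.5,-0.9,0.2],[-0.5,-0.9,0.2],[-0.5,-0.9,0.2],[-0.5,-0.9,0.2],[0,0,0],[0,0,0]],"spin":[-9.7,-9.7,-9.7,-9.7,-9.7,-9.7,-9.7,0,0]}'
python3 - <<'E'
from wm import *
for n in ['top','scene','wrist']:
    im,m=grab(n,n+'_c.png')
    for c in blobs(im,(0,0,110),(180,60,255),250,30000):
        P=plane(m,c.reshape(-1,2),69)
        if np.hypot(*(P[:,:2].mean(0)-[635,-14]))<50: print(n,'col',rect(P),c.reshape(-1,2).mean(0))
    print(n,proj(m,[[406,-325,42]]))
E
```

```text
t: 13.78
tcp_pos: [635.6, -12.1, 118.2]
tool_rot: [0.027, 1.0, 0.0, -0.0]
ft_force: [-0.2, -0.2, -1.1]
opening: 53.8
finger_force: 25.0
t: 14.9
tcp_pos: [636.3, -12.1, 240.1]
tool_rot: [0.027, 1.0, 0.0, 0.002]
ft_force: [-0.2, -0.5, 0.3]
opening: 81.8
finger_force: 0.0
t: 16.02
tcp_pos: [495.4, -263.6, 293.0]
tool_rot: [0.581, 0.814, 0.0, -0.001]
ft_force: [-0.0, 0.2, 0.2]
opening: 82.2
finger_force: 0.0
top col [625.5 -10.4  92.6  57.1  -2.1] [325.97841727 138.58992806]
top [[489.62620311 245.92840113]]
scene col [644.8 -12.3  96.7  59.5  -3.1] [320.07936508 320.6984127 ]
scene [[186.14001032 251.12793694]]
wrist col [629.7 -49.1 110.8  43.8  21.6] [571.30959752  21.16408669]
wrist [[204.09306909 253.18446176]]
```

View pics/wrist_c.png

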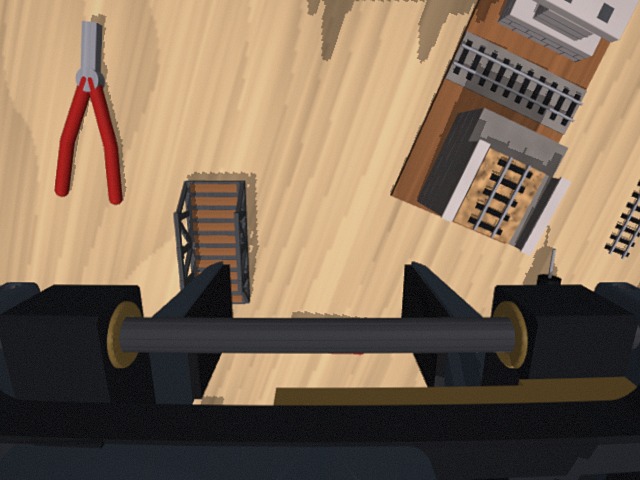

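```bash
python3 -m creep '{"delta_pos":[[-0.2,-0.95,0],[-0.2,-0.95,0],[-0.2,-0.95,0],[0,0,0],[0,0,0]],"spin":[0,0,0,0,0]}'
python3 - <<'E'
from wm import *
d=np.load('w1.npz')
def look(n,im,m):
    k=cv2.inRange(cv2.cvtColor(im,cv2.COLOR_BGR2HSV),np.array((3,90,40)),np.array((14,230,170)))
    k=cv2.morphologyEx(k,cv2.MORPH_CLOSE,np.ones((9,9)));k=cv2.morphologyEx(k,cv2.MORPH_OPEN,np.ones((3,3)))
    for c in cv2.findContours(k,0,cv2.CHAIN_APPROX_NONE)[0]:
        P=plane(m,c.reshape(-1,2),10)
        if cv2.contourArea(c)>250 and np.hypot(*(P[:,:2].mean(0)-[407,-325]))<60: print(n,'timbers',cv2.contourArea(c),rect(P))
for n in ['top','scene']: look(n,cv2.imread(f'pics/{n}0.png'),imaging.camera_model(n))
im,m=grab('wrist','wrist_d.png'); look('wrist',im,m)
for n in ['top','scene']:   # column top on the module
    im,m=grab(n,n+'_d.png')
    u,v=proj(m,[[635.5,-12.5,69]])[0].astype(int); s=im[v-50:v+50,u-66:u+66]; cv2.imwrite(f'pics/z_{n}.png',cv2.resize(s,(396,300),interpolation=cv2.INTER_CUBIC)); print(n,u-66,v-50)
cv2.imwrite('pics/z1.png',np.vstack([np.hstack([cv2.imread('pics/z_top.png'),cv2.imread('pics/z_scene.png')]),cv2.resize(cv2.imread('pics/wrist_d.png')[:225],(792,279))]))
E
```

```text
t: 16.8
tcp_pos: [472.0, -377.1, 293.9]
tool_rot: [0.58, 0.814, 0.0, -0.001]
ft_force: [0.1, 0.6, -0.6]
opening: 81.9
finger_force: 0.0
top timbers 1323.0 [ 409.2 -325.7  127.    48.7  -70.5]
scene timbers 642.0 [ 407.9 -324.7  125.5   47.6  -72.4]
wrist timbers 6359.5 [ 413.3 -323.1  124.4   53.9  -71.4]
top 260 83
scene 253 266
```

View pics/z1.png

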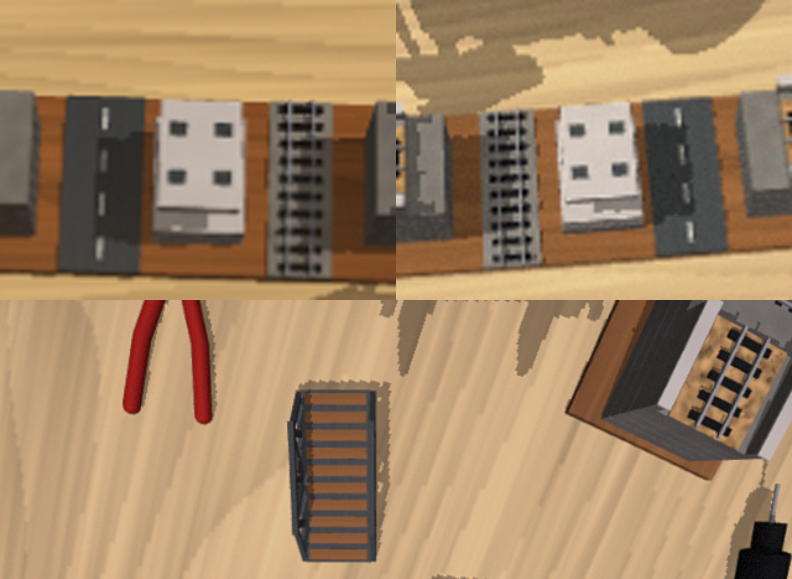

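The crops show the column square on the base: its pads surround (203,152) in the top crop, between road and track. The truss is upright at about (335,475) in the lower strip. Its length centre agrees across the three views to within 1 mm, so I grasp it.

```bash
python3 - <<'E'
from h import *
mt,ms=imaging.camera_model('top'),imaging.camera_model('scene')
a=np.array([[178,128],[228,129],[176,177],[228,176]])/3+[260,83]
b=(np.array([[577,130],[617,128],[579,172],[620,169]])-[396,0])/3+[253,266]
print(plane(mt,a,69).mean(0),plane(ms,b,69).mean(0),tri(mt,[a.mean(0)],ms,[b.mean(0)]))
E
python3 -m creep '{"delta_pos":[[-0.78,0.65,0],[-0.77,0.66,0],[0,0,0],[0,0,-1],[0,0,-1],[0,0,-1],[0,0,-1],[0,0,-0.8],[0,0,-0.4],[0,0,-0.05],[0,0,0]],"spin":[-0.4,0,0,0,0,0,0,0,0,0,0]}' 0.05
python3 -m creep '{"delta_pos":[[0,0,0],[0,0,0],[0,0,0],[0,0,0],[0,0,0],[0,0,0]],"spin":[0,0,0,0,0,0]}' 1 15
```

```text
[633.81710764 -14.60241566  69.        ] [635.36313117 -10.30568909  69.        ] [[634.62544879 -12.45974886  67.40849819   4.41861581]]
t: 18.32
tcp_pos: [410.5, -326.0, 84.7]
tool_rot: [0.584, 0.812, 0.0, 0.001]
ft_force: [0.4, 0.5, 0.3]
opening: 87.0
finger_force: 0.0
t: 19.08
tcp_pos: [409.7, -325.8, 84.7]
tool_rot: [0.584, 0.812, -0.0, 0.0]
ft_force: [-1.2, 0.6, 5.7]
opening: 59.9
finger_force: 15.0
```

```bash
python3 -m creep '{"delta_pos":[[0,0,0.5],[0,0,1],[0,0,1],[0,0,1],[0.79,0.86,0],[0.79,0.86,0],[0.79,0.86,0],[0.79,0.86,0],[0.79,0.86,0],[0.79,0.86,0],[0.79,0.86,0],[0,0,0]],"spin":[0,0,0,0,-3.1,-3.1,-3.1,-3.1,-3.1,-3.1,-3.1,0]}'
python3 -m creep '{"delta_pos":[[0,0,0],[0,0,0]],"spin":[0,0]}'
python3 - <<'E'
from h import *
for n in ['top','scene']: im,m=grab(n,n+'_e.png')
E
```

```text
t: 20.58
tcp_pos: [632.3, -82.4, 223.1]
tool_rot: [0.725, 0.689, 0.0, -0.0]
ft_force: [-0.3, -1.0, -1.6]
opening: 59.7
finger_force: 15.0
t: 20.82
tcp_pos: [629.9, -85.9, 224.1]
tool_rot: [0.727, 0.687, -0.0, -0.0]
ft_force: [-0.1, 0.5, -1.2]
opening: 60.1
finger_force: 15.0
```

```bash
python3 -m creep '{"delta_pos":[[0.03,0.02,-0.6],[0,0,-0.6],[0,0,-0.3],[0,0,-0.15],[0,0,-0.05],[0,0,0],[0,0,0]],"spin":[0,0,0,0,0,0,0]}'
python3 -m creep '{"delta_pos":[[0,0,-0.04],[0,0,0],[0,0,0]],"spin":[0,0,0]}'
```

```text
t: 21.8
tcp_pos: [632.3, -84.1, 156.9]
tool_rot: [0.726, 0.688, 0.0, 0.001]
ft_force: [-0.2, -0.1, -1.0]
opening: 59.9
finger_force: 15.0
t: 22.18
tcp_pos: [632.0, -84.1, 154.7]
tool_rot: [0.726, 0.688, 0.0, 0.0]
ft_force: [0.7, -0.1, -0.4]
opening: 59.5
finger_force: 15.0
```

```bash
python3 -m creep '{"delta_pos":[[0,0,-0.02],[0,0,0],[0,0,0]],"spin":[0,0,0]}'
python3 -m creep '{"delta_pos":[[0,0,0],[0,0,0],[0,0,0],[0,0,0],[0,0,0],[0,0,0.4],[0,0,0.8],[0,0,1],[0,0,0.8],[0,0,0]],"spin":[0,0,0,0,0,0,0,0,0,0]}' 0.15
python3 - <<'E'
from h import *
im1,_=grab('top','top_f.png');im2,_=grab('scene','scene_f.png')
cv2.imwrite('pics/z2.png',np.hstack([cv2.resize(im1[80:200,200:460],(400,185)),cv2.resize(im2[270:370,210:430],(400,185))]))
E
```

```text
t: 22.55
tcp_pos: [632.0, -84.1, 153.8]
tool_rot: [0.726, 0.688, -0.0, -0.0]
ft_force: [1.0, -0.2, -1.4]
opening: 60.2
finger_force: 15.0
t: 23.8
tcp_pos: [633.3, -84.3, 278.2]
tool_rot: [0.726, 0.688, 0.003, 0.003]
ft_force: [-0.2, 0.1, -0.2]
opening: 77.9
finger_force: 0.0
```

View pics/z2.png

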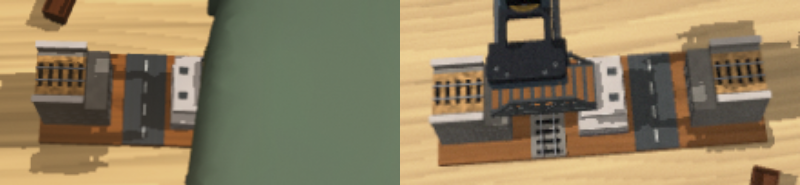

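```bash
python3 -m creep '{"delta_pos":[[-0.89,0.6,0.05],[-0.89,0.6,0.05],[-0.89,0.6,0.05],[-0.89,0.6,0.05],[-0.89,0.6,0.05],[-0.89,0.6,0.05],[0,0,0],[0,0,0]],"spin":[-1.3,-1.3,-1.3,-1.3,-1.3,-1.3,0,0]}'
python3 - <<'E'
from h import *
im,m=grab('wrist','wrist_g.png')
k=cv2.inRange(cv2.cvtColor(im,cv2.COLOR_BGR2HSV),np.array((0,0,0)),np.array((180,110,95)))
k[int(proj(m,[[420,80,20]])[0][1]):]=0
k=cv2.morphologyEx(k,cv2.MORPH_OPEN,np.ones((5,5)))
for c in cv2.findContours(k,0,cv2.CHAIN_APPROX_NONE)[0]:
    if cv2.contourArea(c)>1500: print(cv2.contourArea(c),rect(plane(m,c.reshape(-1,2),22)),rect(plane(m,c.reshape(-1,2),10)),cv2.minAreaRect(c))
im1,_=grab('top','top_g.png');im2,_=grab('scene','scene_g.png')
o=np.hstack([cv2.resize(im1[80:200,200:460],(400,185)),cv2.resize(im2[270:370,210:430],(400,185))])
o=np.vstack([o,np.hstack([cv2.resize(im,(533,400)),cv2.resize(cv2.cvtColor(k,8),(267,200)).repeat(2,0)])]);cv2.imwrite('pics/z3.png',o)
E
```

```text
t: 24.9
tcp_pos: [418.5, 59.8, 285.3]
tool_rot: [0.771, 0.637, -0.0, -0.0]
ft_force: [-0.1, 0.1, -0.1]
opening: 77.8
finger_force: 0.0
5923.0 [633.   59.7 126.4  51.5  -3.1] [639.8  57.2 130.6  53.3  -3.1] ((540.0, 170.0), (54.0, 132.0), 90.0)
7037.0 [421.5 166.2 128.5  47.5  78.7] [421.1 167.3 132.8  49.1  78.7] ((296.5, 101.0), (152.0, 55.0), 90.0)
5335.0 [622.6 153.2 108.2  46.7  86.9] [629.  154.  111.9  48.2  86.9] ((522.5652465820312, 72.17741394042969), (129.87648010253906, 52.364356994628906), 89.34146118164062)
```

View pics/z3.png

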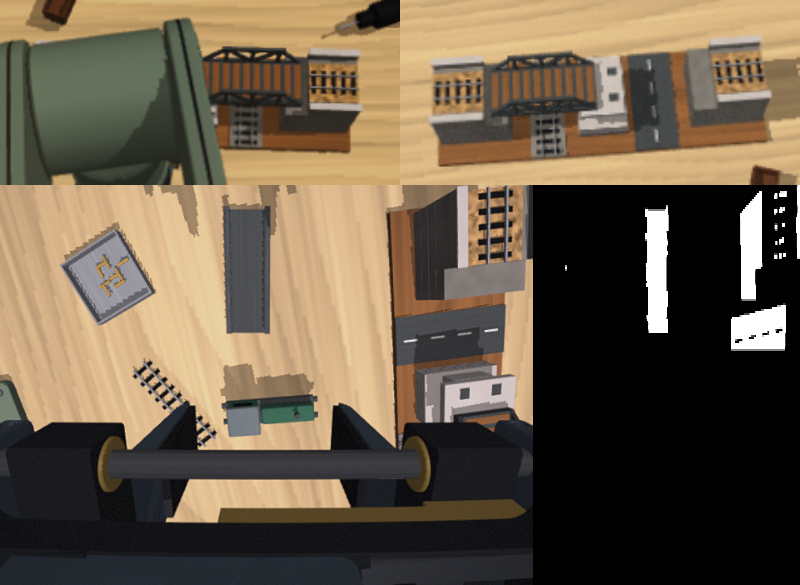

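The truss lies across the seat and pier, and the girder is clear at (246,270) in the wrist inset, about (421,166) in the world. I'll grasp it.

```bash
python3 -m creep '{"delta_pos":[[0.03,0.88,0],[0.03,0.88,0],[0,0.88,0],[0,0,0],[0,0,-1],[0,0,-1],[0,0,-1],[0,0,-1],[0,0,-0.7],[0,0,-0.3],[0,0,0],[0,0,0]],"spin":[0,0,0,0,0,0,0,0,0,0,0,0]}' 0.2
```

```text
t: 26.55
tcp_pos: [421.7, 165.5, 86.8]
tool_rot: [0.771, 0.636, 0.001, 0.0]
ft_force: [-0.2, 0.9, 0.3]
opening: 72.9
finger_force: 0.0
```

```bash
python3 -m creep '{"delta_pos":[[0,0,-0.1],[0,0,0],[0,0,0]],"spin":[0,0,0]}'
python3 -m creep '{"delta_pos":[[0,0,0],[0,0,0],[0,0,0],[0,0,0],[0,0,0],[0,0,0]],"spin":[0,0,0,0,0,0]}' 1 15
```

```text
t: 26.92
tcp_pos: [420.9, 165.6, 82.1]
tool_rot: [0.771, 0.637, 0.0, 0.0]
ft_force: [-0.8, -0.1, -0.7]
opening: 73.0
finger_force: 0.0
t: 27.68
tcp_pos: [420.8, 165.5, 81.9]
tool_rot: [0.771, 0.637, 0.0, 0.0]
ft_force: [-0.5, 0.7, 0.9]
opening: 48.0
finger_force: 15.0
```

```bash
python3 -m creep '{"delta_pos":[[0,0,0.5],[0,0,1],[0,0,1],[0,0,1],[0.91,-0.46,0],[0.91,-0.46,0],[0.91,-0.46,0],[0.91,-0.46,0],[0.91,-0.46,0],[0.91,-0.46,0],[0,0,0],[0,0,0]],"spin":[0,0,0,0,1.3,1.3,1.3,1.3,1.3,1.3,0,0]}'
python3 -m creep '{"delta_pos":[[0,0,0],[0,0,0]],"spin":[0,0]}'
```

```text
t: 29.18
tcp_pos: [638.3, 55.2, 221.1]
tool_rot: [0.726, 0.687, -0.001, -0.001]
ft_force: [-0.1, 1.0, -0.6]
opening: 47.9
finger_force: 15.0
t: 29.42
tcp_pos: [638.5, 55.6, 222.1]
tool_rot: [0.726, 0.688, -0.0, -0.0]
ft_force: [0.1, -0.3, -0.8]
opening: 47.7
finger_force: 15.0
```

```bash
python3 -m creep '{"delta_pos":[[0.03,-0.01,-0.6],[0,0,-0.6],[0,0,-0.3],[0,0,-0.15],[0,0,-0.06],[0,0,0],[0,0,0]],"spin":[0,0,0,0,0,0,0]}'
python3 -m creep '{"delta_pos":[[0,0,-0.03],[0,0,0],[0,0,0]],"spin":[0,0,0]}'
```

```text
t: 30.3
tcp_pos: [640.7, 54.7, 154.2]
tool_rot: [0.726, 0.688, 0.001, 0.0]
ft_force: [-0.5, -0.5, -0.9]
opening: 47.9
finger_force: 15.0
t: 30.68
tcp_pos: [640.4, 54.7, 152.3]
tool_rot: [0.726, 0.688, 0.0, 0.0]
ft_force: [-0.3, -0.9, -1.9]
opening: 47.9
finger_force: 15.0
```

```bash
python3 -m creep '{"delta_pos":[[0,0,-0.03],[0,0,0],[0,0,0]],"spin":[0,0,0]}'
python3 -m creep '{"delta_pos":[[0,0,0],[0,0,0],[0,0,0],[0,0,0],[0,0,0],[0,0,0.4],[0,0,0.8],[0,0,1],[0,0,0.8],[0,0,0]],"spin":[0,0,0,0,0,0,0,0,0,0]}' 0.2
python3 -m creep '{"delta_pos":[[-0.8,0.8,0],[-0.8,0.9,0],[-0.8,1,0],[-0.8,1,0],[-0.8,1,0],[-0.8,1,0],[-0.8,1,0],[-0.5,1,0],[0,1,0],[0,0,0],[0,0,0]],"spin":[0,0,0,0,0,0,0,0,0,0,0]}'
python3 - <<'E'
from h import *
im1,m1=grab('top','top_h.png');im2,m2=grab('scene','scene_h.png')
for n,im,m in [('top',im1,m1),('scene',im2,m2)]:
    for q,lo,hi,g in [('girder',(0,0,0),(180,110,75),(639.5,55)),('truss timbers',(3,90,40),(14,230,170),(632,-83))]:
        for c in blobs(im,lo,hi,250,6000):
            P=plane(m,c.reshape(-1,2),79)
            if np.hypot(*(P[:,:2].mean(0)-g))<40: print(n,q,rect(P))
cv2.imwrite('pics/z4.png',np.vstack([cv2.resize(im1[80:190,200:460],(700,296)),cv2.resize(im2[270:370,205:435],(700,304))]))
E
```

```text
t: 31.05
tcp_pos: [640.4, 54.7, 151.0]
tool_rot: [0.726, 0.688, -0.0, -0.0]
ft_force: [0.5, -0.7, -1.3]
opening: 47.7
finger_force: 15.0
t: 32.3
tcp_pos: [641.7, 54.8, 275.4]
tool_rot: [0.726, 0.688, 0.003, 0.003]
ft_force: [0.1, -0.2, -0.0]
opening: 73.2
finger_force: 0.0
t: 33.67
tcp_pos: [396.1, 401.9, 270.3]
tool_rot: [0.726, 0.688, -0.001, 0.0]
ft_force: [-0.1, 0.1, -0.2]
opening: 73.0
finger_force: 0.0
top truss timbers [635.6 -83.9 125.9  54.   87. ]
scene girder [668.   53.8 129.2 120.2  86.9]
scene truss timbers [626.7 -82.8 125.9  56.6  87.5]
```

View pics/z4.png

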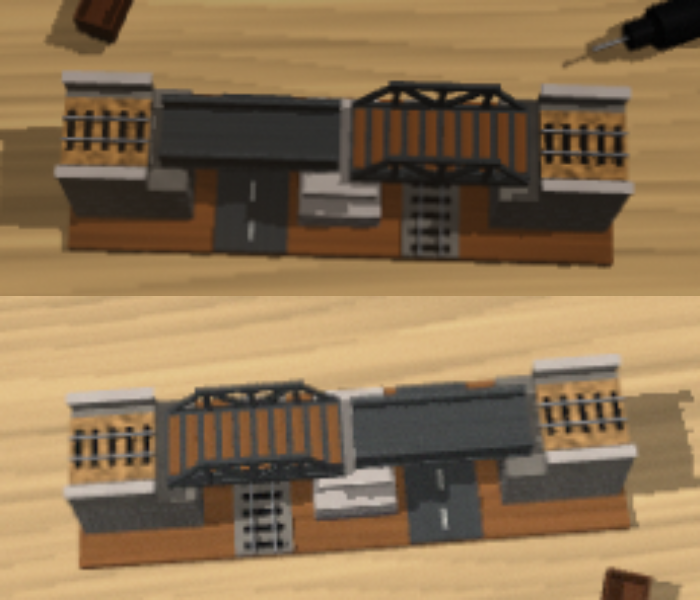

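Both spans lie level and in line, on seat and pier, with similar gaps at the steps. In the top crop the girder is at (250,130) over the road and the truss at (440,135) over the track.

```bash
python3 -c "
from bench import bot
print(bot.finish_job())"
```

```text
the job is handed in; nothing more can be done
None
```

I built the bridge and handed the job in at about 34 s of the 115 s; no verdict came back, but the last pictures show every part in place, and I never moved near the shunter at its height.

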